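# Press the blank level, then rock the locating block out of the stamping fixture

## Task

On the stamping fixture, press both ends of the raised brass blank down past their spring rollers until it lies flat on the floor of its channel. Then grip the steel locating block by its upright stem and rock it out of its spring seat instead of pulling it straight: first lean it towards the blank so that its outer end comes up past its roller, then lean it back so that the inner end comes up too. Finish still holding the block upright and steady just clear above its seat and rollers, with its underside some three to five centimetres above the seat floor, touching nothing but the gripper; leave the tin and the two small rods beside the fixture alone.

Things in the scene. Friction and masses are not known exactly. Their poses are not given: they have to be found in the camera images.
- fixture: Grey-painted steel base plate 146 (x) x 240 (y) x 14 mm, fixed on the bench. Origin at the centre of its underside, z up. Its +y half carries the block's spring seat, its -y half the channel of the brass blank. Four dark steel brackets, 18 mm high above the plate, stand at the two y ends of the seat and the two x ends of the channel; each has a level steel roller on a horizontal spring.
- seat (a point): Centre of the seat floor (top of the base plate, 14 mm above the bench), at fixture (0, 56, 14) mm. Two seat walls 16 mm high stand 1.3 mm beside the block at -x and +x. Stops 3 mm high stand 1 mm beyond the block's two ends.
- outer_roller (a point): Rest position of the centre of the sprung roller over the block's outer end (fixture +y, away from the blank): 12 mm thick, 22 mm long along x, 9.7 mm above the seat floor. It overhangs the block's foot by 4 mm: about 11 N of lift at that end pushes it back (both ends at once: 23 N and the weight). An end that has risen 16 mm sits on top of its roller and stays up.
- inner_roller (a point): The same for the roller over the block's inner end (fixture -y, between block and blank).
- channel (a point): Centre of the channel floor, at fixture (0, -56, 14) mm. Rails 16 mm high along both long sides, 1.5 mm beside the blank. At each x end a 10 mm roller, centred 48 mm from this point and 9.3 mm above the floor, springs in and out along x; four corner posts 21 mm high stand 1.2 mm beyond the blank's ends.
- blank: Flat brass blank 90 (x) x 56 (y) x 5 mm, loose, 150 g. Origin at the centre of its underside. It starts with its x ends perched on the channel rollers, underside 13 mm above the channel floor. 5 to 10 N on one end (press up to 28 mm from the centre along x) snaps it past its roller; pressed at both ends it lies flat on the floor, its top 5 mm above it.
- block: Steel locating block, loose, about 280 g, seated with its axes as the fixture's. Origin at the centre of its underside. Foot 30 (x) x 70 (y) x 4 mm; body 30 x 46 mm up to height 18; upright stem 24 (x) x 18 (y) mm up to height 64, with grip grooves on its two y faces. Grip the stem across y, 35 to 55 mm above the underside. It rocks about the x direction.
- block_outer (a point): Middle of the bottom edge of the block's outer end (block +y, away from the blank), at block (0, 35, 0) mm.
- block_inner (a point): Middle of the bottom edge of the block's inner end (block -y, next to the blank), at block (0, -35, 0) mm.
- flux_tin: Bystander: small round black tin, 41 mm wide, 24 mm high, loose, on the robot's side of the fixture.
- letter_punch_1: Bystander: short square steel punch 8 x 63 x 8 mm lying behind the fixture, loose.
- graver_rod_1: Bystander: square steel rod 8 x 92 x 8 mm lying beside the seat end of the fixture, loose.
Not all that is in view belongs to the job. What is meant by the blank is not blue, brown or purple, and is the larger of those in its own colour.

How it is judged:
By the outcome, as a careful person would: the job done as asked, in the order asked, and still so for the second after the job is handed in, while the arm keeps its last pose, push and grip.
It also fails if it takes over 48 s, if anything falls off the work surface, if the arm or the gripper's body presses on something with over 40 N, if the wrist force passes 120 N, or if a joint passes its speed limit or range.

## Robot

A 6-joint arm with a two-finger parallel gripper is mounted at the origin on a cart in front of the work surface, level with it; the furniture and walls round the work are solid. World frame = base frame: x ahead of the robot, y to its left, z up, the work surface at z = 0. Lengths are in mm, angles in rad, forces in N, time in s.
With the tool pointing down it reaches from about 325 to 850 mm from the base axis. Payload 4.4 kg.
Tool frame: the origin (TCP) lies midway between the tips of the shut fingers; the grasp point (between the pads) lies 19 mm behind it (r.pinch_z is the distance from the TCP to the grasp point, in mm); z points along the fingers, y is the line along which they close (so a half turn about z gives the same grasp; the last joint's range is limited). The gripper opens to 94 mm and grips with 3 to 60 N. Pads are 16 mm wide; open, the fingers measure 119 mm over their backs; the gripper's body (75 mm by 177 mm) begins 78 mm behind the grasp point.
Start: joints at [1.101, 0.207, 1.542, -0, 1.393, -0.15], TCP at [180.776, 545.845, 205.447] pointing down, gripper open.
Joint ranges: [-2.73, 2.73], [-0.86, 2.22], [0.23, 2.46], [-1.11, 4.25], [0.08, 2.63], [-2.82, 2.82]. Speed limits (rad/s): [2.79, 2.79, 3.14, 3.14, 3.14, 3.14].

## Interface

Orientations are given as [roll, pitch, yaw] about the fixed x, y, z axes, in that order (R = Rz(yaw) Ry(pitch) Rx(roll)).
In Python, from workcell import r gives the robot as it stands.
- The arm moves only by the tool carry_out, never from a script. Its argument "motion" is text: rows parted by semicolons, each of 7 numbers parted by spaces: the shift along the tool's x, y, z in mm, then the turn, a rotation vector about the tool's x, y, z in degrees, then the finger opening in mm, from 0 to 94. A call has exactly 10 rows; each row is the pose to reach, as a shift and turn from the pose commanded when the call began, along the tool's axes at that moment; what a row does not reach only later rows make up. A row lasts 1/10 s, in which the tool goes at most 50 mm and 8.59 degrees, less where a joint would pass 70% of its speed; a pose out of reach is approached as far as the arm can. A call with a gripper value outside its range is refused whole. The fingers move at their own pace and stop on an object; "force" is the grip in N (left out, the last holds). Time passes only in rows, so rows that repeat a pose let the fingers close, or fill a call up. It gives the time, the measured TCP pose, the force, the opening and the grip force at its end, in the units of the state.
- r.observe(): the state, without advancing time (a new reading comes with each control period).
- r.read_camera(name): name is "scene" or "top" or "wrist"; returns (picture, depth): 480x640x3 uint8, red, green, blue; 480x640 float32, mm along the optical axis (not along the pixel's ray), 0 where there is no reading.
- r.camera_model(name): a dict with "fovy" (degrees; the focal length in pixels is half the picture's height over the tangent of half this angle, whatever the lens; pixels are square), "cx", "cy" (the principal point, pixels), "world_from_camera" (4x4, takes a point from camera to world coordinates). Camera axes: x right, y down, z forward; pixel columns grow to the right and rows downward; lengths in mm; the calibration is good to about 2 mm. A picture is of the moment at which its call begins: read the wrist's pose just before it. camera_model takes no time and is no camera call; for the wrist camera it gives the pose at the moment of the call.
- r.sign_off(): hands the job in; it is judged then, once.
Trained networks look in the newest picture that a camera, given by its name, has taken for a name from the list of things; names that differ only in an ending like _2 or _b are one class to them, and where a whole thing is asked for, a point or a joint stands for the part that bears it (a point fixed in the world has none). Each returns a list of dicts, best first, with "conf" (0 to 1); they miss things now and then, are a little off and sometimes report something else, mostly with a low value. They report only what shows in the picture. A call takes as long as a camera call. They do not tell look-alikes from the thing itself.
- r.cut_out(target, camera): "region" (480x640 bool, what is visible of it) and "box" ([left, top, width, height] in pixels, round what is visible of it).
The state is a dict: "t": time; "qpos": joint angles; "joint_velocities": joint speeds; "tau": joint torques, N m; "ee_pos": TCP position; "eef_rot": TCP orientation; "wrist_force": force on the tool from outside, world axes, zero at the start; "torque": the same for the moment, N m; "finger_gap": finger opening in mm; "grasp_force": force on a finger pad.
Only numpy, scipy, OpenCV 4.12 (cv2) and the standard library are available. Lean on these libraries where they do the work, as an engineer would, in place of code of your own. Each camera call takes 0.05 s, during which the arm holds its last target. There are 200 camera calls.

## Working session

There is one attempt and no reset: what is moved stays moved. The work goes in short steps, Python scripts to look and compute and a tool call to move; the robot and the scene stay as the last step left them, time stands still between calls to the robot, and variables do not carry over. Pictures are saved under pics/ and viewed, at most 10 in all, crops included, and the job is handed in when it is done.

Besides the shell and the picture viewer there is one more tool, called as a command line: name --argument value ..., lists and objects as JSON in quotes. carry_out: Moves the arm, as the interface text tells. Its arguments: {"type":"object","properties":{"motion":{"type":"string"},"force":{"type":"number"}},"required":["motion"]}

```bash
ls; mkdir -p pics
cat > h.py <<'E'
import numpy as np, cv2
from workcell import r
def pts(cam, mask, d, M):
    f=240/np.tan(np.radians(M['fovy'])/2)
    v,u=np.nonzero(mask&(d>0)); z=d[v,u]
    P=np.c_[(u-M['cx'])*z/f,(v-M['cy'])*z/f,z,np.ones(len(z))]
    return (P@np.array(M['world_from_camera']).T)[:,:3]
E
python3 - <<'E'
from h import *
s=r.observe(); print(s['t'],s['ee_pos'],s['eef_rot'])
ims=[]
for c in ['scene','top']:
    M=r.camera_model(c); im,d=r.read_camera(c); np.savez(f'{c}.npz',im=im,d=d)
    cv2.imwrite(f'pics/{c}.png',im[:,:,::-1])
    for t in ['fixture','blank','block','flux_tin','letter_punch_1','graver_rod_1']:
        for o in r.cut_out(t,c)[:3]:
            P=pts(c,o['region'],d,M)
            print(c,t,round(o['conf'],2),o['box'],np.median(P,0).round(),np.percentile(P,[2,98],axis=0).round().tolist() if len(P) else '')
E
```

```text
pics
0.0 [180.40434961 545.12469758 204.30169693] [-3.13936652e+00 -3.22673043e-04  2.82180153e+00]
scene fixture 0.6 [232.5, 218.2, 132.7, 64.4] [543. -22.  14.] [[489.0, -156.0, 3.0], [623.0, 61.0, 32.0]]
scene blank 0.74 [467.9, 248.6, 23.4, 32.9] [ 306. -206.    4.] [[281.0, -247.0, 0.0], [334.0, -165.0, 5.0]]
scene blank 0.73 [316.8, 218.3, 44.0, 26.9] [ 516. -111.   30.] [[477.0, -146.0, 28.0], [558.0, -80.0, 32.0]]
scene blank 0.64 [345.7, 199.8, 18.9, 15.6] [ 602. -265.    2.] [[577.0, -297.0, -1.0], [630.0, -237.0, 4.0]]
scene block 0.63 [268.6, 217.4, 31.0, 49.8] [543.  -3.  41.] [[532.0, -116.0, -1.0], [658.0, 20.0, 77.0]]
scene letter_punch_1 0.64 [292.1, 224.7, 20.1, 6.3] [ 622. -127.    4.] [[610.0, -140.0, -1.0], [631.0, -117.0, 8.0]]
scene graver_rod_1 0.6 [217.5, 266.8, 21.9, 15.8] [580.  81.   5.] [[561.0, 76.0, -0.0], [600.0, 84.0, 8.0]]
top fixture 0.92 [261.3, 168.4, 145.9, 114.2] [531. -56.  13.] [[446.0, -183.0, 9.0], [622.0, 52.0, 32.0]]
top blank 0.93 [341.2, 206.2, 40.2, 54.5] [ 517. -118.   31.] [[474.0, -151.0, 28.0], [560.0, -87.0, 34.0]]
top blank 0.91 [383.2, 319.7, 56.5, 49.5] [ 322. -204.    4.] [[289.0, -247.0, 0.0], [357.0, -160.0, 7.0]]
top blank 0.78 [176.7, 175.2, 33.1, 47.5] [580. 191.   3.] [[538.0, 163.0, 0.0], [624.0, 220.0, 7.0]]
top block 0.56 [284.6, 199.5, 41.0, 27.0] [549. -15.  31.] [[532.0, -42.0, 14.0], [570.0, 18.0, 78.0]]
top letter_punch_1 0.68 [262.4, 167.0, 145.5, 115.9] [531. -56.  13.] [[445.0, -183.0, 9.0], [621.0, 53.0, 32.0]]
top letter_punch_1 0.58 [358.0, 168.2, 21.8, 18.8] [ 620. -139.    7.] [[607.0, -154.0, -3.0], [641.0, -115.0, 10.0]]
top graver_rod_1 0.75 [261.0, 169.3, 148.7, 114.2] [531. -57.  13.] [[444.0, -184.0, 0.0], [623.0, 53.0, 32.0]]
top graver_rod_1 0.52 [253.4, 159.2, 5.3, 47.5] [614.  77.   7.] [[570.0, 73.0, 4.0], [654.0, 82.0, 10.0]]
```

Run:
```python
from h import *
im=np.load('top.npz')['im'][140:380,150:470]
cv2.imwrite('pics/topc.png',cv2.resize(im,(800,600),interpolation=2)[:,:,::-1])
d=np.load('top.npz')['d']; M=r.camera_model('top')
P=pts('top',d>0,d,M)
def near(c,R): return np.hypot(*(P[:,:2]-c).T)<R
b=P[near((516,-115),70)&(P[:,2]>27)]
import itertools
def rect(Q): 
    (c,s,a)=cv2.minAreaRect(Q[:,:2].astype(np.float32)); return np.round(c,1),np.round(s,1),round(a,1)
print('stem',rect(P[near((545,-5),45)&(P[:,2]>70)]),'n',(near((545,-5),45)&(P[:,2]>70)).sum())
o=r.cut_out('blank','top')[0]; print('blank',rect(pts('top',cv2.erode(o['region'].astype(np.uint8),np.ones((3,3)))>0,d,M)))
o=r.cut_out('fixture','top')[0]; Q=pts('top',o['region'],d,M); print('fix',rect(Q[(Q[:,2]>11)&(Q[:,2]<17)]))
print(M['world_from_camera'],M['fovy'])
```

```text
stem (array([551.6, -12.3]), array([18.4, 23.7]), 70.6) n 158
blank (array([ 517.5, -119. ]), array([51.1, 85.3]), 71.9)
fix (array([534.4, -65.6]), array([239. , 145.4]), 72.1)
[[ 1.03830266e-02 -9.92263110e-01  1.23717876e-01  4.04337466e+02]
 [-9.99898638e-01 -9.09736735e-03  1.09522744e-02 -5.23394633e+01]
 [-9.74203093e-03 -1.23819054e-01 -9.92256990e-01  8.87299118e+02]
 [ 0.00000000e+00  0.00000000e+00  0.00000000e+00  1.00000000e+00]] 52.51181720843959
```

View pics/topc.png

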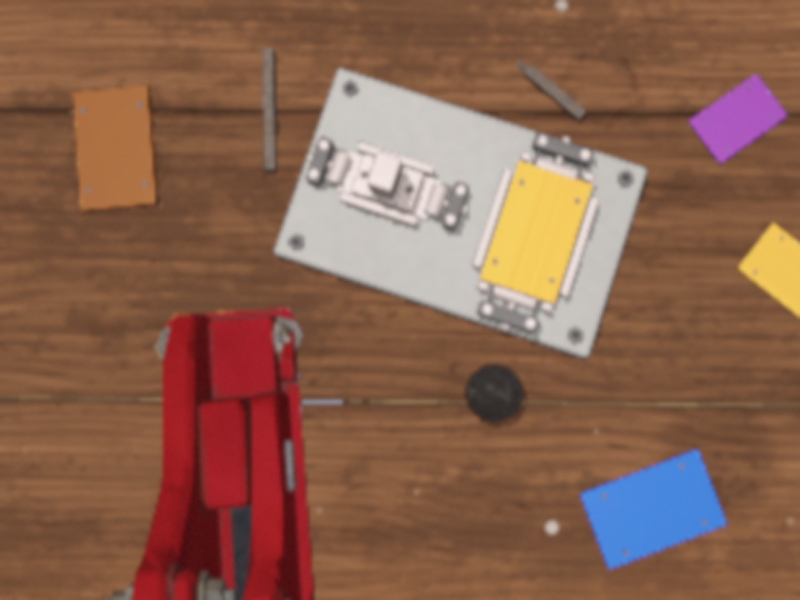

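The crop shows the fixture turned about -18°, with the yellow blank at crop (535,230) and the block at (385,185). The small yellow plate at the right edge is a decoy. Fixture, blank and block fits agree, so I'm moving to hover over the blank.

carry_out --motion "-11 -11 2 0 0 0 0; -33 -32 5 0 0 0 0; -61 -58 9 0 0 0 0; -94 -89 14 0 0 0 0; -128 -121 20 0 0 0 0; -161 -152 25 0 0 0 0; -194 -184 30 0 0 0 0; -227 -215 35 0 0 0 0; -261 -247 40 0 0 0 0; -294 -278 45 0 0 -0.5 0"

```text
t: 1.8
ee_pos: [372.7, 187.0, 160.3]
eef_rot: [3.142, 0.001, 2.831]
wrist_force: [1.1, 1.1, 0.1]
finger_gap: 17.2
grasp_force: 0.0
```

carry_out --motion "-33 -31 5 0 0 0 0; -66 -62 10 0 0 0 0; -100 -94 15 0 0 0 0; -133 -126 20 0 0 0 0; -166 -157 25 0 0 0 0; -200 -189 30 0 0 0 0; -230 -217 34 0 0 0 0; -250 -236 38 0 0 0 0; -258 -244 40 0 0 0 0; -258 -244 40 0 0 0 0"

```text
t: 2.8
ee_pos: [542.8, -122.9, 120.0]
eef_rot: [3.142, -0.001, 2.828]
wrist_force: [-0.6, 0.4, -0.0]
finger_gap: 0.5
grasp_force: 0.0
```

```bash
cat >> h.py <<'E'
def rect(Q):
    (c,s,a)=cv2.minAreaRect(Q[:,:2].astype(np.float32)); return np.round(c,1),np.round(s,1),round(a,1)
E
python3 - <<'E'
from h import *
M=r.camera_model('wrist'); im,d=r.read_camera('wrist'); s=r.observe(); np.savez('w.npz',im=im,d=d)
print(s['t'],s['ee_pos'],s['eef_rot'],s['finger_gap'],s['wrist_force'])
cv2.imwrite('pics/w1.png',im[:,:,::-1])
for t in ['blank','block','fixture']:
    for o in r.cut_out(t,'wrist')[:2]:
        m=cv2.erode(o['region'].astype(np.uint8),np.ones((3,3)))>0
        P=pts('wrist',m,d,M)
        print(t,round(o['conf'],2),o['box'],np.median(P,0).round(1),rect(P))
P=pts('wrist',d>0,d,M); Q=P[(np.hypot(P[:,0]-551,P[:,1]+12)<30)&(P[:,2]>70)&(P[:,2]<85)]
if len(Q): print('stem',len(Q),np.median(Q,0),rect(Q))
E
```

```text
2.85 [ 542.42289867 -121.59292418  120.07665243] [ 3.14109996e+00 -1.63127221e-03  2.82953940e+00] 0.44287693581869125 [-0.48458254  0.5174061   0.04048407]
blank 0.93 [283.0, 140.0, 79.2, 117.7] [ 512.5 -117.1   31.7] (array([ 515.6, -117.8]), array([54.5, 88.3]), 72.0)
blank 0.74 [159.5, 301.4, 72.3, 70.9] [ 603.8 -267.7    3. ] (array([ 604.6, -268.7]), array([35.8, 62.3]), 36.1)
block 0.69 [231.4, 96.1, 331.6, 193.0] [521.3 -51.9  13.8] (array([531.8, -64.5]), array([239.2, 145.2]), 72.1)
block 0.58 [423.1, 176.8, 94.2, 56.5] [544.7 -18.7  43.1] (array([549.1, -11.3]), array([68.6, 29.1]), 73.7)
fixture 0.82 [234.4, 99.0, 326.4, 186.0] [521.2 -51.5  13.8] (array([532.4, -66.5]), array([241.4, 144.2]), 72.2)
stem 1284 [548.75659468 -12.8527535   77.17121152] (array([550. , -11.9]), array([18.4, 24.8]), 72.9)
```

View pics/w1.png

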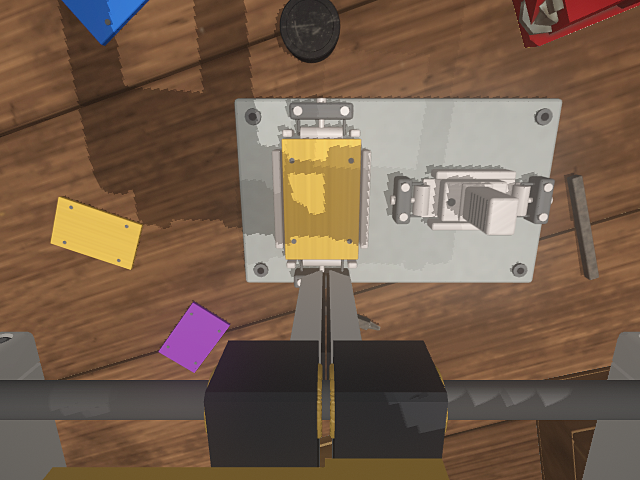

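The wrist view shows the blank at (320,198) and the block at (490,205), in line with the top camera. Closed fingers are over the far end of the blank. Now I press the +x end.

carry_out --motion "0.6 -5 15 0 0 0 0; 0.6 -5 40 0 0 0 0; 0.6 -5 62 0 0 0 0; 0.6 -5 76 0 0 0 0; 0.6 -5 83 0 0 0 0; 0.6 -5 86 0 0 0 0; 0.6 -5 88 0 0 0 0; 0.6 -5 90 0 0 0 0; 0.6 -5 92 0 0 0 0; 0.6 -5 94 0 0 0 0"

```text
t: 4.0
ee_pos: [541.9, -126.6, 26.9]
eef_rot: [-3.141, 0.001, 2.83]
wrist_force: [-0.4, -0.2, 0.5]
finger_gap: 0.7
grasp_force: 0.0
```

carry_out --motion "0 0 1 0 0 0 0; 0 0 2 0 0 0 0; 0 0 3 0 0 0 0; 0 0 4 0 0 0 0; 0 0 4.5 0 0 0 0; 0 0 4.5 0 0 0 0; 0 0 4.5 0 0 0 0; 0 0 4.5 0 0 0 0; 0 0 4.5 0 0 0 0; 0 0 4.5 0 0 0 0"

```text
t: 5.0
ee_pos: [541.5, -126.4, 22.7]
eef_rot: [-3.141, 0.0, 2.831]
wrist_force: [-1.7, 0.7, 5.3]
finger_gap: 0.3
grasp_force: 2.6
```

carry_out --motion "0 0 0.5 0 0 0 0; 0 0 1 0 0 0 0; 0 0 1.5 0 0 0 0; 0 0 2 0 0 0 0; 0 0 2 0 0 0 0; 0 0 2 0 0 0 0; 0 0 2 0 0 0 0; 0 0 2 0 0 0 0; 0 0 2 0 0 0 0; 0 0 2 0 0 0 0"

```text
t: 6.0
ee_pos: [543.2, -127.0, 22.1]
eef_rot: [-3.141, 0.004, 2.831]
wrist_force: [-1.4, 0.6, 10.0]
finger_gap: 0.6
grasp_force: 4.8
```

carry_out --motion "0 0 -10 0 0 0 0; 0 0 -22 0 0 0 0; 20 0 -24 0 0 0 0; 45 0 -24 0 0 0 0; 52 0 -24 0 0 0 0; 52 0 -18 0 0 0 0; 52 0 -14 0 0 0 0; 52 0 -12 0 0 0 0; 52 0 -10 0 0 0 0; 52 0 -8 0 0 0 0"

```text
t: 7.0
ee_pos: [492.6, -110.7, 27.9]
eef_rot: [-3.142, 0.001, 2.83]
wrist_force: [0.3, -0.1, 0.2]
finger_gap: 0.3
grasp_force: 0.3
```

carry_out --motion "0 0 2 0 0 0 0; 0 0 4 0 0 0 0; 0 0 6 0 0 0 0; 0 0 7.5 0 0 0 0; 0 0 9 0 0 0 0; 0 0 10 0 0 0 0; 0 0 11 0 0 0 0; 0 0 12 0 0 0 0; 0 0 12 0 0 0 0; 0 0 12 0 0 0 0"

```text
t: 8.0
ee_pos: [491.8, -110.4, 19.1]
eef_rot: [-3.141, -0.001, 2.831]
wrist_force: [-8.1, 1.8, 23.3]
finger_gap: 0.2
grasp_force: 11.6
```

carry_out --motion "0 0 -10 0 0 0 0; 0 0 -35 0 0 0 0; 0 0 -70 0 0 0 20; 0 10 -95 0 0 0 50; -5 35 -104 0 0 0 50; -12 65 -104 0 0 0 50; -20 92 -104 0 0 0 50; -25 107 -104 0 0 0 50; -26 112 -104 0 0 0 50; -26 112 -104 0 0 0 50"

```text
t: 9.0
ee_pos: [550.6, -11.6, 119.6]
eef_rot: [-3.141, -0.001, 2.832]
wrist_force: [0.1, -0.3, 0.2]
finger_gap: 49.8
grasp_force: 0.0
```

Run:
```python
from h import *
M=r.camera_model('wrist'); im,d=r.read_camera('wrist'); s=r.observe()
print(s['t'],s['ee_pos'],s['eef_rot'],s['finger_gap'],s['wrist_force'])
cv2.imwrite('pics/w2.png',im[:,:,::-1])
for o in r.cut_out('blank','wrist')[:1]:
    P=pts('wrist',cv2.erode(o['region'].astype(np.uint8),np.ones((3,3)))>0,d,M)
    print('blank',o['box'],np.percentile(P,[5,50,95],axis=0).round(1).tolist(),rect(P))
P=pts('wrist',d>0,d,M); Q=P[(np.hypot(P[:,0]-551,P[:,1]+12)<22)&(P[:,2]>74)&(P[:,2]<81)]
if len(Q): print('stem',len(Q),np.median(Q,0),rect(Q))
```

```text
9.05 [550.29590515 -12.13330455 119.55580935] [-3.14084002e+00 -9.73798833e-04  2.83071152e+00] 50.12604902825057 [-0.74046789  0.39477115  0.18852141]
blank [0.7, 2.8, 40.5, 46.8] [[326.8, -187.2, 2.4], [334.1, -174.3, 4.5], [343.7, -157.9, 5.9]] (array([ 332.5, -176.5]), array([16.8, 46. ]), 20.4)
stem 1022 [549.16375398 -11.10575189  77.39348803] (array([550. , -11.3]), array([18. , 24.2]), 71.7)
```

View pics/w2.png

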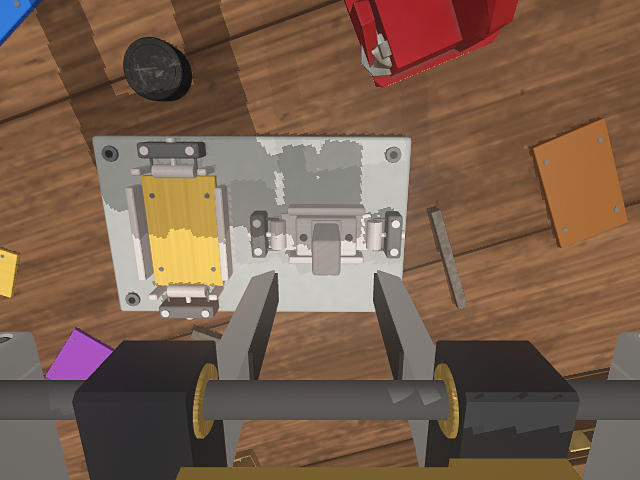

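The blank (180,230) now lies under both its rollers. The stem is centred between the open fingers, so I'm descending.

carry_out --motion "0 0.4 12 0 0 0 50; 0 0.4 35 0 0 0 50; 0 0.4 58 0 0 0 50; 0 0.4 72 0 0 0 50; 0 0.4 78 0 0 0 50; 0 0.4 80 0 0 0 40; 0 0.4 80 0 0 0 20; 0 0.4 80 0 0 0 12; 0 0.4 80 0 0 0 12; 0 0.4 80 0 0 0 12" --force 15

```text
t: 10.1
ee_pos: [551.7, -11.5, 40.9]
eef_rot: [3.141, 0.002, 2.831]
wrist_force: [-0.6, -0.0, 2.1]
finger_gap: 17.6
grasp_force: 15.0
```

carry_out --motion "0 0 0 0 0 0 12; 0 0 0 0 0 0 12; 0 0 0 0 0 0 12; 0 0 0 0 0 0 12; 0 0 0 0 0 0 12; 0 0 0 0 0 0 12; 0 0 0 0 0 0 12; 0 0 0 0 0 0 12; 0 0 0 0 0 0 12; 0 0 0 0 0 0 12" --force 55

```text
t: 11.1
ee_pos: [551.8, -11.5, 40.9]
eef_rot: [3.141, 0.002, 2.831]
wrist_force: [-0.7, 0.0, 5.8]
finger_gap: 17.8
grasp_force: 55.0
```

Run:
```python
from h import *
s=r.observe(); print(s)
M=r.camera_model('top'); im,d=r.read_camera('top')
m=np.zeros_like(d,bool); m[215:250,350:375]=1
P=pts('top',m,d,M); g=im[m&(d>0)].astype(int); P=P[(g[:,0]-g[:,2]>60)]
print(len(P)); A=np.c_[P[:,:2]-[516.5,-118.3],np.ones(len(P))]; print(np.linalg.lstsq(A,P[:,2],rcond=None)[0])
```

```text
{'t': 11.1, 'qpos': array([-1.77617387e-01,  3.49261910e-01,  1.73528740e+00, -2.44980769e-05,
        1.05526898e+00, -1.43740476e+00]), 'joint_velocities': array([-4.21258934e-05,  9.40730301e-04, -1.03514346e-03,  3.17975696e-05,
       -7.92948606e-04,  1.31121677e-03]), 'tau': array([-5.50166226e-02, -3.49192715e+01, -2.11781484e+01,  2.26675108e-02,
       -1.13990523e-01,  5.82264533e-03]), 'ee_pos': array([551.82098094, -11.48645861,  40.91486501]), 'eef_rot': array([3.14137782e+00, 1.76143819e-03, 2.83059557e+00]), 'wrist_force': array([-0.65807295,  0.01110868,  5.75252823]), 'torque': array([-0.05147962,  0.09314765, -0.01207561]), 'grasp_force': 55.0015264749527, 'finger_gap': 17.791646827742643}
816
[6.82111005e-03 4.21515078e-01 1.96128824e+01]
```

Grip is firm at 55 N. The blank's fitted top is at about 19.6 mm, which means flat. Now I lean the block towards the blank, pivoting on its inner bottom edge.

carry_out --motion "0 -0.95 -1.2 -2 0 0 12; 0 -1.93 -2.38 -4 0 0 12; 0 -2.96 -3.51 -6 0 0 12; 0 -4.03 -4.61 -8 0 0 12; 0 -5.13 -5.68 -10 0 0 12; 0 -6.27 -6.7 -12 0 0 12; 0 -7.45 -7.68 -14 0 0 12; 0 -8.66 -8.62 -16 0 0 12; 0 -9.28 -9.07 -17 0 0 12; 0 -9.28 -9.07 -17 0 0 12" --force 60

```text
t: 12.15
ee_pos: [548.9, -20.7, 49.7]
eef_rot: [2.844, 0.001, 2.829]
wrist_force: [-0.2, -0.1, 5.1]
finger_gap: 17.8
grasp_force: 60.0
```

```bash
cat > v.py <<'E'
from h import *
from scipy.spatial.transform import Rotation as R
import sys
s=r.observe(); F=np.radians(-17.9); Rf=R.from_euler('z',F)
print(s['t'],'fixture TCP rel seat',Rf.inv().apply(s['ee_pos']-np.array([550.8,-12.1,14])).round(1),
 'tilt',((R.from_euler('xyz',[np.pi,0,np.radians(162.1)]).inv()*R.from_euler('xyz',s['eef_rot'])).as_rotvec(True)).round(2),'F',Rf.inv().apply(s['wrist_force']).round(1),'M',Rf.inv().apply(s['torque']).round(2),s['finger_gap'])
if len(sys.argv)>1:
    im,d=r.read_camera('scene')
    cv2.imwrite('pics/'+sys.argv[1],cv2.resize(im[190:310,200:360],(800,600),interpolation=2)[:,:,::-1])
    im,d=r.read_camera('wrist'); cv2.imwrite('pics/w'+sys.argv[1],im[:,:,::-1])
E
python3 v.py a.png
```

```text
12.15 fixture TCP rel seat [ 0.8 -8.8 35.7] tilt [-17.05  -0.07  -0.  ] F [-0.2 -0.2  5.1] M [-0.05 -0.02 -0.01] 17.79358441445016
```

View pics/wa.png

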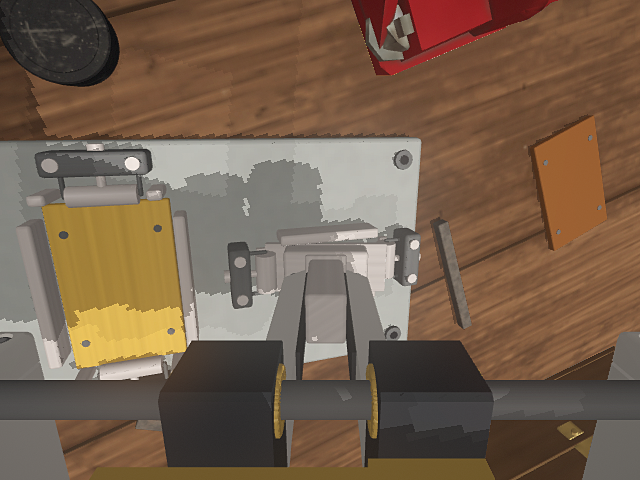

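View pics/a.png

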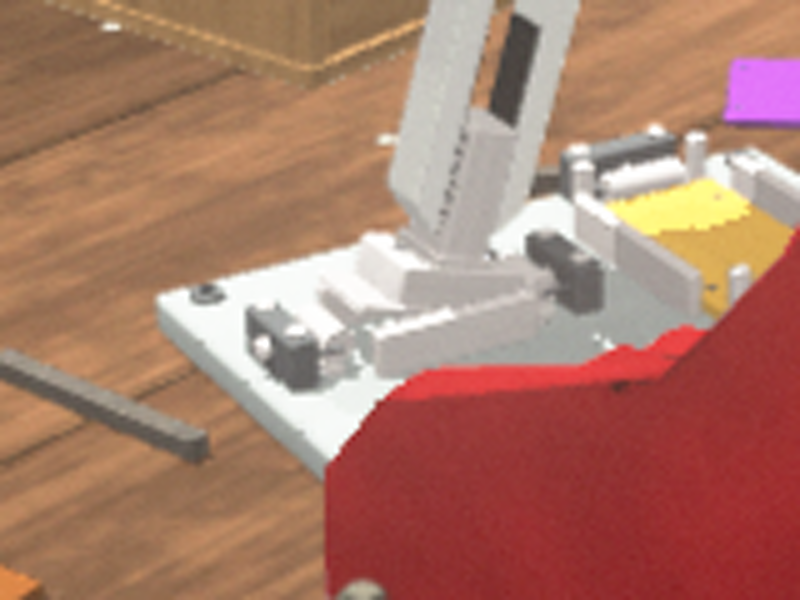

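Wrist view: the stem leans towards the blank, and the blank lies flat under its rollers. Scene view: the block's outer end (345,290) is up above its roller. Next I work out the lean back about the outer end, which now sits above its roller.

```bash
cat > plan.py <<'E'
import numpy as np
def tcp(t,y,z):
    a=np.radians(t);c,s=np.cos(a),np.sin(a); return np.array([y-35*c-26.5*s,z-35*s+26.5*c])
def plan(start,rows):
    p0=tcp(*start);a=np.radians(start[0]);c,s=np.cos(a),np.sin(a)
    for q in rows:
        d=tcp(*q)-p0; print(f"0 {d@[c,s]:.1f} {d@[s,-c]:.1f} {start[0]-q[0]:g} 0 0 12;",end=' ')
    print()
if __name__=='__main__':
    plan((17,31.94,20.47),[(17,33.5,20.8),(15,34.5,20),(13,35,19),(10.5,35,18),(8,35,18),(5,35,18),(2,35,18),(-1,35,18),(-4,35,18),(-4,35,18)])
    plan((-4,35,18),[(-4,35,19),(-4,35,21),(-3,35,24),(-2,35,28),(-1,35,32),(0,35,36),(0,35,39),(0,35,40),(0,35,40),(0,35,40)])
E
python3 plan.py
```

```text
0 1.6 0.1 0 0 0 12; 0 3.3 -0.0 2 0 0 12; 0 4.4 -0.1 4 0 0 12; 0 5.4 -0.5 6.5 0 0 12; 0 6.8 -1.9 9 0 0 12; 0 8.5 -3.4 12 0 0 12; 0 10.3 -4.9 15 0 0 12; 0 12.1 -6.3 18 0 0 12; 0 14.0 -7.5 21 0 0 12; 0 14.0 -7.5 21 0 0 12; 
0 -0.1 -1.0 0 0 0 12; 0 -0.2 -3.0 0 0 0 12; 0 -0.9 -5.4 -1 0 0 12; 0 -1.6 -8.7 -2 0 0 12; 0 -2.3 -12.1 -3 0 0 12; 0 -3.0 -15.5 -4 0 0 12; 0 -3.2 -18.4 -4 0 0 12; 0 -3.3 -19.4 -4 0 0 12; 0 -3.3 -19.4 -4 0 0 12; 0 -3.3 -19.4 -4 0 0 12;
```

carry_out --motion "0 1.6 0.1 0 0 0 12; 0 3.3 0 2 0 0 12; 0 4.4 -0.1 4 0 0 12; 0 5.4 -0.5 6.5 0 0 12; 0 6.8 -1.9 9 0 0 12; 0 8.5 -3.4 12 0 0 12; 0 10.3 -4.9 15 0 0 12; 0 12.1 -6.3 18 0 0 12; 0 14 -7.5 21 0 0 12; 0 14 -7.5 21 0 0 12"

```text
t: 13.25
ee_pos: [550.5, -7.5, 58.9]
eef_rot: [-3.072, -0.003, 2.834]
wrist_force: [0.0, -0.2, -1.8]
finger_gap: 17.8
grasp_force: 60.0
```

```bash
python3 v.py b.png
```

```text
13.25 fixture TCP rel seat [-1.7  4.3 44.9] tilt [ 4.01  0.15 -0.26] F [ 0.1 -0.2 -1.8] M [0.07 0.01 0.01] 17.756254724452
```

View pics/b.png

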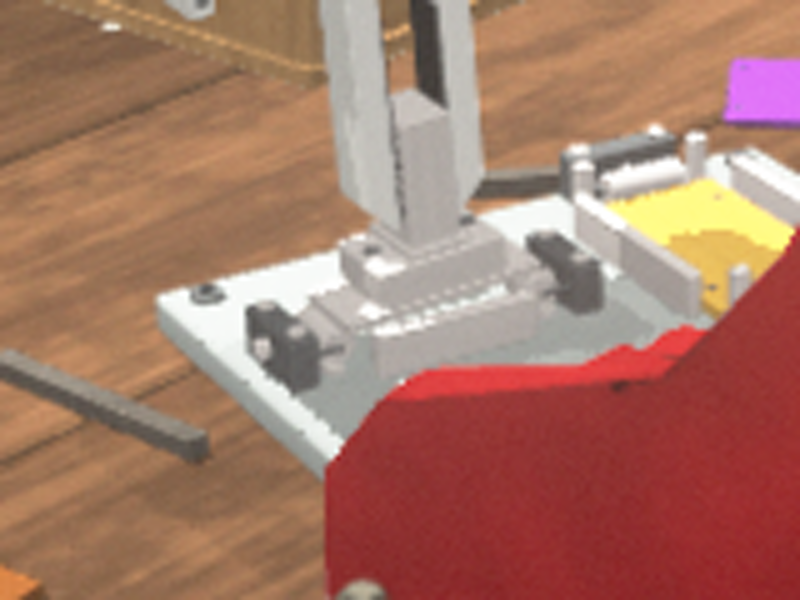

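The block (420,250) is free of both rollers, and the force is roughly its weight. Now I lift it and bring it upright.

carry_out --motion "0 -0.1 -1 0 0 0 12; 0 -0.2 -3 0 0 0 12; 0 -0.9 -5.4 -1 0 0 12; 0 -1.6 -8.7 -2 0 0 12; 0 -2.3 -12.1 -3 0 0 12; 0 -3 -15.5 -4 0 0 12; 0 -3.2 -18.4 -4 0 0 12; 0 -3.3 -19.4 -4 0 0 12; 0 -3.3 -19.4 -4 0 0 12; 0 -3.3 -19.4 -4 0 0 12"

```text
t: 14.35
ee_pos: [550.9, -11.2, 79.8]
eef_rot: [-3.142, -0.0, 2.831]
wrist_force: [0.4, 0.1, -3.8]
finger_gap: 17.6
grasp_force: 60.0
```

```bash
python3 v.py c.png
```

```text
14.35 fixture TCP rel seat [-0.2  0.9 65.8] tilt [ 0.    0.02 -0.09] F [ 0.3  0.2 -3.8] M [ 0.02 -0.04 -0.  ] 17.630417753061607
```

View pics/c.png

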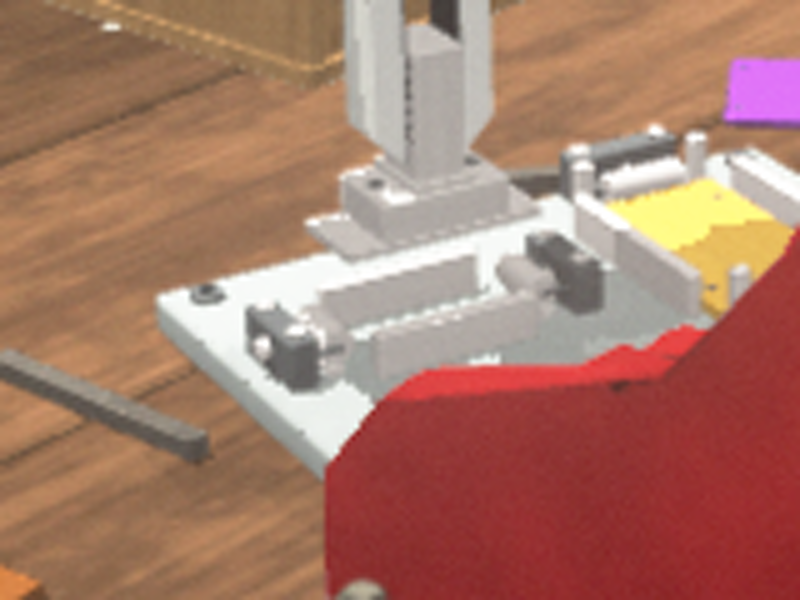

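View pics/wc.png

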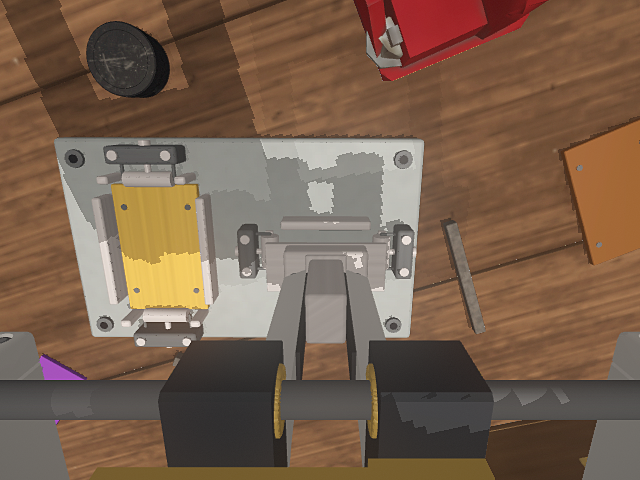

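The block hangs level above its seat at crop (430,200), with its underside about 39 mm up. The blank is flat under both rollers and the rods and tin haven't moved, so I'm handing in.

```bash
python3 -c "
from workcell import r
print(r.sign_off())"
```

```text
the job is handed in; nothing more can be done
None
```

I pressed the blank flat in its channel, rocked the block out of its seat outer end first, and handed in at about 14 s, still holding it upright and steady with its underside about 39 mm above the seat floor; the sign-off gave no verdict.

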